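# Tack, turn and cure a streamer fly in a rotary vise

### The arm

A 6-joint arm with a two-finger parallel gripper is mounted at the origin on the work surface. World frame = base frame: x ahead of the robot, y to its left, z up, the work surface at z = 0. Lengths are in m, angles in rad, forces in N, time in s.
With the tool pointing down it reaches from about 0.225 to 0.725 m from the base axis. Payload 3.1 kg.
Tool frame: the origin (TCP) lies midway between the tips of the shut fingers; the grasp point (between the pads) lies 19 mm behind it; z points along the fingers, y is the direction in which the jaws open and shut (so a half turn about z gives the same grasp; the last joint's range is limited). The gripper opens to 85 mm and grips with 20 to 120 N. Pads are 22 mm wide; open, the fingers measure 114 mm over their backs; the gripper's body (76 mm by 85 mm) begins 54 mm behind the grasp point. The pads swing forward as they close: fully open they stand 13 mm farther back than shut.
Start: joints at [1.132, 0.048, 0.099, 1.622, 0, 1.443], TCP at [0.161, 0.5, 0.231] pointing down, gripper open.
Joint ranges: [-2.91, 2.91], [-0.99, 1.94], [-1.21, 1.42], [-2.12, 2.29], [-1.49, 1.47], [-3.14, 3.14]. Speed limits (rad/s): [2.79, 2.79, 3.14, 3.14, 3.14, 3.14].

### API

Orientations are given as a 3x3 rotation matrix whose columns are the frame's x, y, z axes.
In Python, from plant import env, hand, kinematics, monitor, get_image, camera_info, order gives the robot as it stands. Calls block until the motion is done:
- env.move_to(position, orientation): joint-space move of the TCP to a pose.
- env.line_to(position, velocity=0.15, attitude=None, max_force=None): straight line of the TCP; attitude=None keeps the orientation; velocity is the mean speed in m/s. With max_force (N) it stops when the force on the tool has changed by that much, and returns True; else False.
- env.goto_joints(angles): joint-space move.
- hand.gripper_open() and hand.grab(newtons=None): open the fingers fully, or close them until they stop; newtons is the grip in N (None keeps the last).
- env.wait(seconds).
- kinematics.solve_ik(position, orientation): joint angles nearest the present ones, or None.
- monitor.read_state(): the state.
- get_image(name): name is "side" or "top"; returns the picture (400x640x3 uint8, red, green, blue); there is no depth.
- camera_info(name): a dict with "K" (3x3 intrinsics, pixels), "distortion" ([k1, k2, p1, p2, k3] as OpenCV has them; the pictures are not rectified), "extrinsics" (4x4, takes a point from camera to world coordinates). Camera axes: x right, y down, z forward; pixel columns grow to the right and rows downward; lengths in m; the calibration is good to about 2 mm. A picture is of the moment at which its call begins. camera_info takes no time and is no camera call.
A pose or a line that the arm cannot do raises env.MotionError and nothing moves.
- order.job_done(): hands the job in, once; it reports no verdict.
The state is a dict: "clock": time; "joints": joint angles; "qvel": joint speeds; "joint_torque": joint torques, N m; "position": TCP position; "tcp_rot": TCP orientation; "contact_force": force on the tool from outside, world axes, zero at the start; "moment": the same for the moment, N m; "finger_gap": finger opening in m.
Only numpy, scipy, OpenCV 4.12 (cv2) and the standard library are available. Lean on these libraries where they do the work, as an engineer would, in place of code of your own. Each camera call takes 0.05 s, during which the arm holds its last target. There are 200 camera calls.

### The job

The fly in the vise is coated with tacky resin: tack the flank that faces up by pressing the small round key of the lamp above it, then crank the vise over so that the other flank lies level, facing straight up under the lamp, and give that flank its full cure with the large round key. Press each of these keys fully and only at its turn, leave the slim bar key alone, do not touch the fly, and do not disturb the things standing about.

Things in the scene. Friction and masses are not known exactly. Their poses are not given: they have to be found in the camera images.
- vise: Rotary fly-tying vise, fixed to the bench. Origin on the bench at the foot of its upright stem (base plate 115 x 150 x 14 mm). The rotary axis is level, parallel to the vise's own y axis, 170 mm above the bench and passing straight over the origin. Crank end at +y, jaws and fly at -y.
- rotor (a joint): Angle (rad) of the vise's rotary head (crank, jaws and fly as one) about the vise's +y axis. 0: one flank of the fly faces straight up, crank points to the vise's -x. Positive swings the knob up and over towards +x. 3.14 or -3.14: other flank up, crank points to +x. Turns freely both ways, over a full turn; stays where left; light drag, 0.06 Nm (1.5 N at the knob). Starts within 0.35 of 0.
- crank_knob (a point): Black crank knob: round grip 13 mm across, 44 mm long, parallel to the rotary axis, 45 mm out from it. It spins freely on its pin, so it can be held while the crank goes round. This point: middle of its length, 70 mm from the stem along the vise's +y. The knob is free to grip from 48 to 90 mm from the stem. Axes turn with the head; y along the knob.
- fly: The fly: flat-sided minnow streamer on a large hook in the cone jaws, body 64 mm long (110 with hook and tail), 22 deep, 10 thick, its two flat flanks alike and coated with tacky resin. Origin: on the rotary axis, mid-body, 138 mm from the stem along the vise's -y. Its z axis is square to the flanks: straight up when joint rotor is 0, straight down at half a turn.
- lamp: White battery curing lamp on its own stand, fixed. Origin on the bench under the middle of its head. Head: box 56 (x) x 118 (y) x 22 mm above the fly, underside 230 mm, top 252 mm above the bench, shining down; a bar leaves its +x side to a post 150 mm along +x, no higher than the head. Three keys stand 6 mm proud on its top in a row along y.
- key_small_top (a point): Small round key (14 mm across), the flash or tack key, 37 mm from the head's middle towards the lamp's -y. Origin: middle of its top face, 258 mm above the bench when up. z up; y along the row of keys.
- key_small (a joint): Travel of the small round key, m: 0 up, 0.004 fully down (about 5 N; 1.4 N starts it moving). Counts as pressed beyond 0.003. Springs back.
- key_bar_top (a point): Slim bar-shaped key (22 x 8 mm), the standby key, in the middle of the row. Not to be pressed. Origin: middle of its top face, 258 mm above the bench when up. z up; y along the row of keys.
- key_bar (a joint): Travel of the slim bar key, m: 0 up, 0.004 fully down; same spring as the others.
- key_large_top (a point): Large round key (24 mm across), the full-cure key, 37 mm from the head's middle towards the lamp's +y. Origin: middle of its top face, 258 mm above the bench when up. z up; y along the row of keys.
- key_large (a joint): Travel of the large round key, m: 0 up, 0.004 fully down (about 5 N; 1.4 N starts it moving). Counts as pressed beyond 0.003. Springs back.
- spool: White thread spool, 24 mm across, 30 mm tall, standing on the bench near the vise; bystander. Origin: centre of its underside.
- stacker: Brass hair stacker, a turned cylinder 34 mm across and 64 mm tall, standing near the vise; bystander. Origin: centre of its underside.
- bottle: Small amber bottle with black cap, 30 mm across, 75 mm tall, standing on the far side of the vise; bystander. Origin: centre of its underside.
- bodkin: Bodkin: square brass handle 70 x 10 x 10 mm with a steel needle, 125 mm long in all, lying on the bench beyond the crank end of the vise; bystander. Origin on its underside, x axis along it to the point.

How it is judged:
On the way, in this order (a step that is already met when the one before it is completed fails the run):
1. small key pressed down while the first flank still faces up (value of joint key_small above 0.003 m and angle between fly's own z axis and vertical below 0.8 rad), for 0.05 s.
2. vise turned over: the other flank faces straight up to within 8 degrees, keys up (angle between fly's own z axis and vertical above 3 rad and value of joint each of key_small, key_bar, key_large below 0.001 m), for 0.2 s.
3. large key pressed down with the other flank facing up (value of joint key_large above 0.003 m and angle between fly's own z axis and vertical above 3 rad), for 0.05 s.
At the end, for the whole second after the job is handed in: The second flank still faces straight up under the lamp to within 8 degrees, the vise is still and all three keys are up again (all of step 2 and velocity of joint rotor between -0.05 and 0.05 rad/s); the robot touches nothing.
It fails at once if large key pressed before the other flank faces up (to within 8 degrees) (value of joint key_large above 0.002 m and angle between fly's own z axis and vertical below 3 rad).
It fails at once if small key pressed after the vise has been turned away from the first flank (value of joint key_small above 0.002 m and angle between fly's own z axis and vertical above 0.8 rad).
It fails at once if the slim bar key pressed (value of joint key_bar above 0.002 m).
It fails at once if the tacky fly touched (contact force between fly and anything else above 0.3 N).
It fails at once if a bystander (spool, stacker, bottle or bodkin) knocked or moved more than 15 mm (distance of any of spool, stacker, bottle, bodkin from where it was at the start of the episode above 0.015 m).
It also fails if it takes over 56 s, if anything falls off the work surface, if the arm or the gripper's body presses on something with over 40 N, if the wrist force passes 120 N, or if a joint passes its speed limit or range.

## Working session

There is one attempt and no reset: what is moved stays moved. The work goes in short steps, each a Python script; the robot and the scene stay as the last script left them, time stands still between calls to the robot, and variables do not carry over. Pictures are saved under pics/ and viewed, about 8 in all and at most 12, crops included, and the job is handed in when it is done.

```bash
mkdir -p pics; ls
python3 - <<'E'
from plant import env, monitor, get_image, camera_info
import cv2
for n in("side","top"):
    im=get_image(n); cv2.imwrite(f"pics/{n}0.png",im[:,:,::-1]); c=camera_info(n); print(n,c)
s=monitor.read_state(); print(s['clock'],s['position'],s['tcp_rot'])
E
```

```text
pics
side {'K': array([[436.57114241,   0.        , 332.29456534],
       [  0.        , 436.57114241, 194.9332394 ],
       [  0.        ,   0.        ,   1.        ]]), 'distortion': array([0.042394, 0.      , 0.      , 0.      , 0.      ]), 'extrinsics': array([[-0.99970472, -0.00895547,  0.02258899,  0.52525003],
       [-0.02331622,  0.61529117, -0.78795503,  0.65996657],
       [-0.0068423 , -0.78824906, -0.6153183 ,  0.65137047],
       [ 0.        ,  0.        ,  0.        ,  1.        ]])}
top {'K': array([[363.76875368,   0.        , 321.98442612],
       [  0.        , 363.76875368, 200.58653968],
       [  0.        ,   0.        ,   1.        ]]), 'distortion': array([0.02475331, 0.        , 0.        , 0.        , 0.        ]), 'extrinsics': array([[-0.0025917 , -0.98576826,  0.1680899 ,  0.40744792],
       [-0.99994804,  0.00421192,  0.0092832 ,  0.06661274],
       [-0.00985906, -0.1680571 , -0.98572796,  0.90944827],
       [ 0.        ,  0.        ,  0.        ,  1.        ]])}
0.1 [0.16030088 0.49933812 0.23022065] [[-9.52093894e-01  3.05804315e-01 -9.68808825e-04]
 [ 3.05805671e-01  9.52091986e-01 -1.93450681e-03]
 [ 3.30814588e-04 -2.13809935e-03 -9.99997660e-01]]
```

View pics/side0.png

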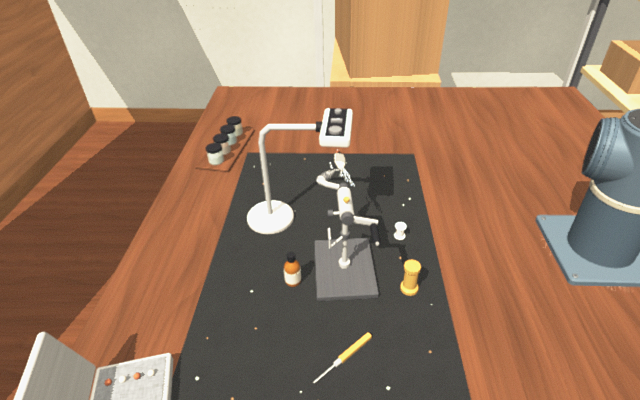

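View pics/top0.png

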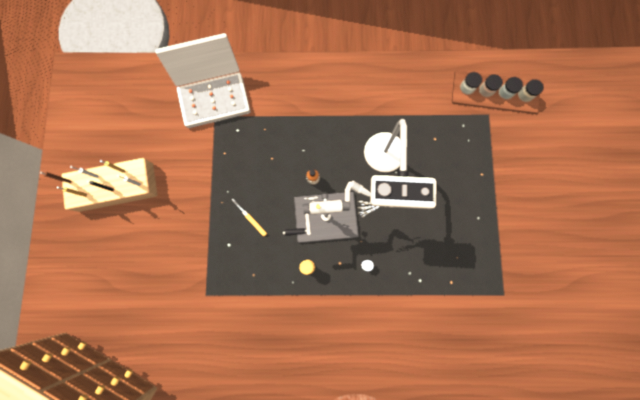

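The top view shows the lamp keys at about (385,189), (405,190) and (425,191). The vise stem is near (326,215) and the black knob near (295,232), on the robot's side. Next I'll enlarge both views to get exact pixels.

```bash
cat > h.py <<'E'
import numpy as np, cv2
from plant import env, hand, kinematics, monitor, get_image, camera_info
def ray(n,uv):
    c=camera_info(n); p=cv2.undistortPoints(np.array([[uv]],float),c['K'],c['distortion'])[0,0]
    E=c['extrinsics']; d=E[:3,:3]@np.r_[p,1]; return E[:3,3],d/np.linalg.norm(d)
def plane(n,uv,z):
    o,d=ray(n,uv); return o+d*(z-o[2])/d[2]
def two(a,b):
    (o,d),(p,e)=ray("side",a),ray("top",b)
    A=np.c_[d,-e]; t=np.linalg.lstsq(A,p-o,rcond=None)[0]
    x,y=o+d*t[0],p+e*t[1]; return (x+y)/2,np.linalg.norm(x-y)
def proj(n,P):
    c=camera_info(n);E=np.linalg.inv(c['extrinsics'])
    return cv2.projectPoints(np.atleast_2d(P).astype(float),cv2.Rodrigues(E[:3,:3])[0],E[:3,3],c['K'],c['distortion'])[0][:,0]
E
python3 - <<'E'
from h import *
t=cv2.imread("pics/top0.png"); s=cv2.imread("pics/side0.png")
a=cv2.resize(t[160:280,270:450],None,fx=4.4,fy=4.4,interpolation=cv2.INTER_CUBIC)
b=cv2.resize(s[95:305,240:440],None,fx=2.85,fy=2.85,interpolation=cv2.INTER_CUBIC)
cv2.imwrite("pics/ta.png",a);cv2.imwrite("pics/sb.png",b)
# key centroids inside dark panel
g=cv2.cvtColor(t,cv2.COLOR_BGR2GRAY)
for th in(110,):
    m=(g[178:203,374:434]>th).astype('uint8'); n,l,st,ce=cv2.connectedComponentsWithStats(m)
    for i in range(1,n):
        if st[i,4]>8: print(st[i],ce[i]+[374,178],plane("top",ce[i]+[374,178],.258))
w=(g[170:213,366:440]>150).astype('uint8'); c=max(cv2.findContours(w,0,2)[0],key=cv2.contourArea); r=cv2.minAreaRect(c); print(r)
for p in cv2.boxPoints(r)+[366,170]: print(plane("top",p,.252))
E
```

```text
[  0   0  60  25 713] [398.36044881 188.87377279] [ 0.53957647 -0.06638723  0.258     ]
[27  6  7 13 78] [404.25641026 190.08974359] [ 0.53726757 -0.07698258  0.258     ]
[47  9  9  9 63] [424.71428571 191.        ] [ 0.53540014 -0.11388227  0.258     ]
((35.0, 23.5), (37.0, 70.0), 90.0)
[ 0.56729458 -0.0088655   0.252     ]
[ 0.56655143 -0.13770377  0.252     ]
[ 0.4976759  -0.13393658  0.252     ]
[ 0.49813398 -0.00728984  0.252     ]
```

View pics/ta.png

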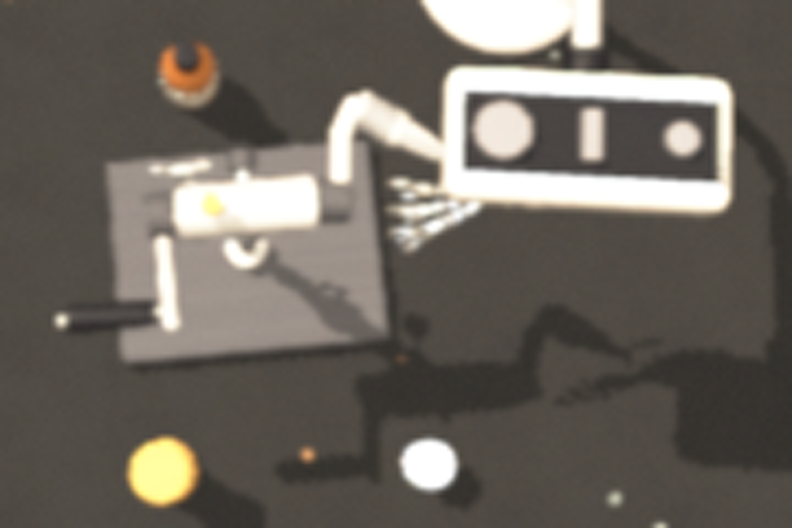

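View pics/sb.png

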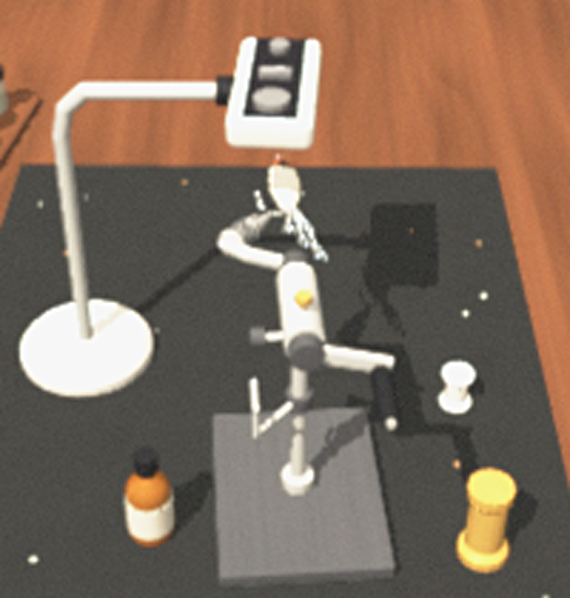

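Top crop: the knob runs (155,313) to (62,320). Keys are large (503,130), bar (592,134) and small (683,138). The base plate corners, stacker (gold) and spool (white) are clear. Side crop: knob end at (391,423), stem foot near (297,485). Next I'll triangulate these.

```bash
cat >> h.py <<'E'
T=lambda u,v:((u+.5)/4.4-.5+270,(v+.5)/4.4-.5+160)
S=lambda u,v:((u+.5)/2.85-.5+240,(v+.5)/2.85-.5+95)
E
python3 - <<'E'
from h import *
np.set_printoptions(precision=4,suppress=True)
print("keys",[plane("top",T(*p),.258) for p in((503,130),(592,134),(683,138))])
print("keys side",[plane("side",S(*p),.258) for p in((271,97),(275,71),(279,45))])
print("knob out",two(S(391,423),T(62,320)),"in",two(S(378,368),T(157,313)))
c=[plane("top",T(*p),.014) for p in((105,163),(366,143),(391,341),(123,363))]
print("plate",c,np.mean(c,0)); print([np.linalg.norm(c[i]-c[i-1]) for i in range(4)])
c=[plane("side",S(*p),.014) for p in((214,413),(368,409),(396,572),(221,579))]
print("plateS",c,np.mean(c,0))
print("stem foot", plane("side",S(297,483),.014))
print("housing ends axis", plane("top",T(175,209),.17),plane("top",T(318,203),.17))
print("housing cap",two(S(307,351),T(160,212)))
for n,p,z in(("stacker",(163,471),.064),("spool",(429,464),.03),("bottle",(188,57),.075)): print(n,plane("top",T(*p),z))
E
```

```text
keys [array([ 0.5392, -0.0402,  0.258 ]), array([ 0.5373, -0.0768,  0.258 ]), array([ 0.5354, -0.1141,  0.258 ])]
keys side [array([ 0.5398, -0.0391,  0.258 ]), array([ 0.5378, -0.0736,  0.258 ]), array([ 0.5357, -0.1105,  0.258 ])]
knob out (array([0.4691, 0.153 , 0.1582]), np.float64(0.0005025190428203728)) in (array([0.4732, 0.1081, 0.1593]), np.float64(0.001649765844424015))
plate [array([0.5704, 0.1464, 0.014 ]), array([ 0.5813, -0.0022,  0.014 ]), array([ 0.4689, -0.0142,  0.014 ]), array([0.4572, 0.1351, 0.014 ])] [0.5195 0.0663 0.014 ]
[np.float64(0.1137948545664035), np.float64(0.14897024083165056), np.float64(0.11305972646479519), np.float64(0.14978641220571717)]
plateS [array([ 0.5819, -0.0035,  0.014 ]), array([ 0.4685, -0.0096,  0.014 ]), array([0.4571, 0.1407, 0.014 ]), array([0.569 , 0.1484, 0.014 ])] [0.5191 0.069  0.014 ]
stem foot [0.5206 0.065  0.014 ]
housing ends axis [0.52   0.0995 0.17  ] [0.5226 0.0327 0.17  ]
housing cap (array([0.5173, 0.1066, 0.1712]), np.float64(0.0023465716633596172))
stacker [0.3985 0.11   0.064 ]
spool [ 0.4016 -0.0319  0.03  ]
bottle [0.6169 0.097  0.075 ]
```

Measurements agree: plate is 114 x 149 mm, knob radius 45 mm, knob length 45 mm, key spacing 74 mm. Vise yaw is about +0.076, origin (0.520, 0.067), rotor about -0.25. I'll go above the small key with the fingers shut.

```bash
cat >> h.py <<'E'
np.set_printoptions(precision=4,suppress=True)
yaw=.076
vx=np.array([np.cos(yaw),np.sin(yaw),0]); vy=np.array([-np.sin(yaw),np.cos(yaw),0])
O=np.array([.5197,.067,0]); Z=np.array([0,0,1.])
def R(sg): y=sg*vx; return np.c_[np.cross(y,-Z),y,-Z]
def knob(th,s=.070,r=.045): return O+s*vy+Z*.170+r*(-np.cos(th)*vx+np.sin(th)*Z)
KS=np.array([.5356,-.1125,.258]); KL=np.array([.5394,-.0397,.258])
def st(): s=monitor.read_state(); print(round(s['clock'],2),s['position'],s['contact_force'],'gap',round(s['finger_gap'],4)); return s
E
python3 - <<'E'
from h import *
print(knob(-.25))
for sg in(1,-1):
    for p in(KS,KL,knob(-.25)-.019*Z,knob(1.57),knob(3.14)): print(sg,kinematics.solve_ik(p,R(sg)))
qs=[kinematics.solve_ik(KS+.07*Z,R(s)) for s in(1,-1)]
q0=np.array(monitor.read_state()['joints'])
sg=(1,-1)[int(np.argmin([9 if q is None else abs(q[5]-q0[5]) for q in qs]))]; print(sg)
p=np.array(monitor.read_state()['position'])
hand.grab(20); st()
env.line_to(p+.12*Z,velocity=.2)
env.move_to(KS+.08*Z,R(sg)); st()
cv2.imwrite("pics/s1.png",cv2.resize(get_image("side")[60:210,240:440],None,fx=3,fy=3,interpolation=2)[:,:,::-1])
E
```

```text
[0.4709 0.1335 0.1589]
1 [-0.3296  0.1154  0.2242  1.6796  0.      1.1652]
1 [-0.1975  0.0984  0.2057  1.6782  0.      1.2973]
1 [ 0.1391 -0.0456 -0.176   1.4404  0.      1.6339]
1 [0.1339 0.0635 0.0829 1.5902 0.     1.6287]
1 [0.1294 0.1769 0.1176 1.5116 0.     1.6242]
-1 [-0.3296  0.1154  0.2242  1.6796  0.     -1.9764]
-1 [-0.1975  0.0984  0.2057  1.6782  0.     -1.8443]
-1 [ 0.1391 -0.0456 -0.176   1.4404  0.     -1.5077]
-1 [ 0.1339  0.0635  0.0829  1.5902  0.     -1.5129]
-1 [ 0.1294  0.1769  0.1176  1.5116  0.     -1.5174]
1
0.87 [0.1606 0.4999 0.2313] [-0.4935 -0.2495  0.3093] gap 0.0
4.15 [ 0.5357 -0.1116  0.3381] [ 0.0676  0.8237 -0.1028] gap 0.0001
```

View pics/s1.png

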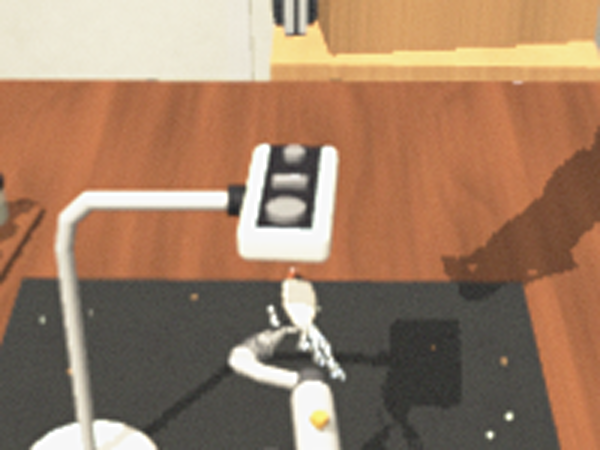

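The fingertips are at crop (295,35), directly in line above the small key at (294,155). Pressing it now.

```bash
cat >> h.py <<'E'
def press(K):
    env.line_to(K+.006*Z,velocity=.1); z0=st()['contact_force']
    hit=env.line_to(K-.006*Z,velocity=.02,max_force=8); s=st(); print('stopped',hit,s['contact_force']-z0)
    env.wait(.2); st(); env.line_to(K+.06*Z,velocity=.1); st()
E
python3 - <<'E'
from h import *
press(KS)
E
```

```text
5.09 [ 0.5359 -0.1125  0.2648] [-0.8458 -0.254   0.4136] gap -0.0001
5.64 [ 0.536  -0.1127  0.2544] [-0.9834  0.4832  3.7858] gap -0.0003
stopped True [-0.1376  0.7372  3.3722]
5.84 [ 0.536  -0.1127  0.2541] [-0.4182  0.1018  4.6946] gap -0.0002
6.64 [ 0.5354 -0.1124  0.3169] [0.265  0.5865 0.3439] gap 0.0003
```

The stop came at about 4.5 N and 3.9 mm, which is marginal. While the first flank is still up, I'll repeat it with a firmer press.

```bash
sed -i 's/max_force=8/max_force=15/; s/K-.006\*Z,velocity=.02/K-.008*Z,velocity=.02/' h.py
python3 - <<'E'
from h import *
press(KS)
E
```

```text
7.33 [ 0.5355 -0.1125  0.2642] [-0.5999  0.4465  0.6013] gap -0.0002
8.18 [ 0.5361 -0.1127  0.2539] [-2.8252  0.7837 11.8794] gap 0.0003
stopped False [-2.2253  0.3372 11.2782]
8.38 [ 0.5361 -0.1126  0.2539] [-2.4444  1.1009 11.4462] gap 0.0002
9.22 [ 0.5354 -0.1124  0.3169] [ 0.023  -0.4034  0.5481] gap -0.0001
```

Now it bottomed: 11 N at z = 0.254. Next I'll go over the knob and grip it.

Run:
```python
from h import *
k=knob(-.25)-.019*Z
env.line_to(KS+.09*Z,velocity=.2)
env.move_to(np.r_[k[:2],.33],R(1)); hand.gripper_open()
print(env.line_to(k+.03*Z,velocity=.15,max_force=8)); st()
print(env.line_to(k,velocity=.05,max_force=6)); st()
hand.grab(20); st()
cv2.imwrite("pics/s2.png",cv2.resize(get_image("side")[120:320,260:460],None,fx=2.8,fy=2.8,interpolation=2)[:,:,::-1])
```

```text
False
12.52 [0.4717 0.1336 0.1711] [1.1574 0.8321 0.1662] gap 0.0853
False
13.27 [0.4709 0.1335 0.1398] [-0.0085  0.1659  0.5453] gap 0.0853
13.93 [0.4711 0.1335 0.14  ] [-0.9151 -0.116   0.2672] gap 0.0123
```

View pics/s2.png

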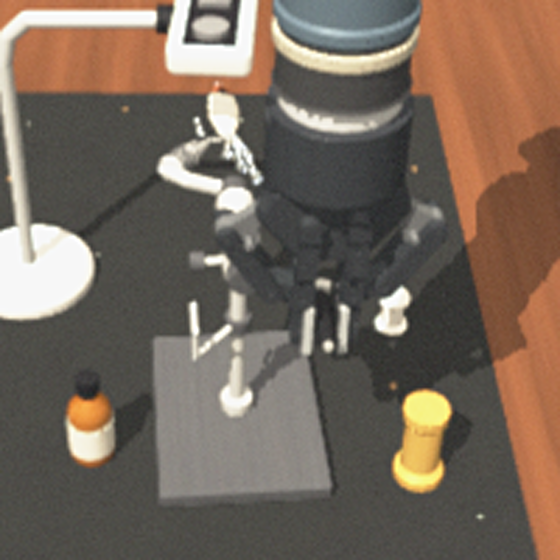

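The knob's white end shows between the pads at crop (327,347) and the gap is 12.3 mm, so it is gripped. Now I'll crank it over in small chords with force monitoring.

```bash
cat > crank.py <<'E'
from h import *
import sys
a,b=float(sys.argv[1]),float(sys.argv[2]); off=np.zeros(3)
f0=np.array(monitor.read_state()['contact_force'])
for th in np.linspace(a,b,int(np.ceil(abs(b-a)/.22))+1)[1:]:
    p=knob(th)-.019*Z+off
    hit=env.line_to(p,velocity=.06,max_force=30); s=monitor.read_state()
    f=np.array(s['contact_force'])-f0; rad=-np.cos(th)*vx+np.sin(th)*Z
    off+=.00012*(f@rad)*rad
    print(round(s['clock'],2),round(th,2),s['position'],f,round(f@rad,1),round(s['finger_gap'],4))
    if hit or s['finger_gap']<.009: print('STOP'); break
E
python3 crank.py -.25 .6
```

```text
14.28 -0.04 [0.4695 0.1334 0.1502] [-0.3341  0.2355  0.0776] 0.3 0.0122
14.59 0.18 [0.4702 0.1334 0.1596] [-1.4459 -0.3246  1.6646] 1.7 0.0118
14.9 0.39 [0.4728 0.1337 0.1688] [-1.8864 -0.2078  3.3246] 3.0 0.0122
15.21 0.6 [0.4773 0.1341 0.1773] [-0.9977  0.0389  2.716 ] 2.4 0.0123
```

```bash
python3 crank.py .6 3.14159
python3 - <<'E'
from h import *
cv2.imwrite("pics/s3.png",cv2.resize(get_image("side")[95:295,240:440],None,fx=2.8,fy=2.8,interpolation=2)[:,:,::-1])
E
```

```text
15.53 0.81 [0.4833 0.1346 0.1843] [-2.2697  0.2517  1.6531] 2.7 0.0122
15.83 1.02 [0.4914 0.1353 0.1905] [-2.4699  2.7086  3.0596] 3.8 0.0122
16.14 1.24 [0.5004 0.1361 0.1947] [1.2232 2.5585 1.1927] 0.7 0.012
16.45 1.45 [0.5095 0.1368 0.1966] [1.712  3.9714 1.1118] 0.9 0.0125
16.76 1.66 [0.5188 0.1376 0.1967] [2.6941 5.4322 0.6535] 0.9 0.0125
17.07 1.87 [0.5281 0.1384 0.1948] [2.4358 5.464  0.1194] 1.0 0.0127
17.38 2.08 [0.5369 0.1392 0.1908] [ 3.7276  6.0585 -1.4674] 0.8 0.0121
17.68 2.29 [0.5446 0.1399 0.1851] [ 3.3374  6.27   -2.4132] 0.7 0.0126
17.99 2.51 [0.5509 0.1404 0.1779] [ 2.8593  6.0795 -2.3285] 1.3 0.0122
18.3 2.72 [0.5556 0.1408 0.1695] [ 3.1161  6.1472 -3.1406] 2.0 0.012
18.61 2.93 [0.5583 0.1411 0.1602] [ 2.762   5.9032 -3.7068] 2.4 0.0119
18.92 3.14 [0.559  0.1411 0.1504] [ 2.421   6.4765 -3.9128] 2.9 0.0122
```

View pics/s3.png

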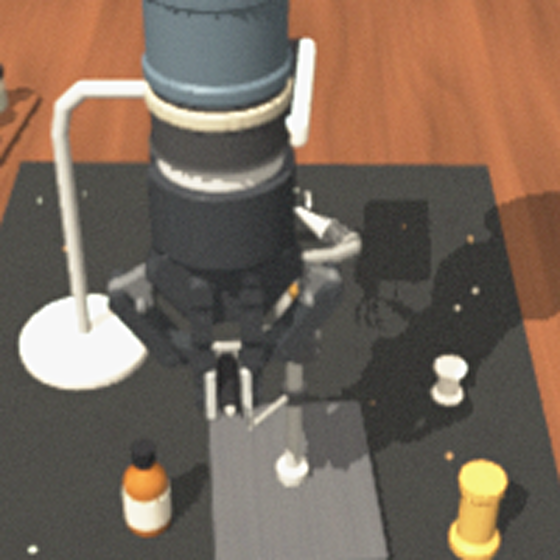

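The head has been turned over: the crank and knob are on the +x side, and the jaw bend is on the -x side. I'll release, close the fingers, go above the large key, then check the knob angle from the side view.

Run:
```python
from h import *
p=np.array(monitor.read_state()['position'])
hand.gripper_open(); st()
print(env.line_to(np.r_[p[:2],.34],velocity=.15,max_force=10))
hand.grab(20)
env.move_to(KL+.082*Z,R(1)); st()
im=get_image("side")[:,:,::-1]; cv2.imwrite("pics/side4.png",im)
cv2.imwrite("pics/s4.png",cv2.resize(im[95:305,240:440],None,fx=2.85,fy=2.85,interpolation=2))
for th in(2.9,3.14,3.4): print(th,(proj("side",knob(th,.092))-[240,95]+.5)*2.85-.5)
```

```text
19.67 [0.5596 0.1401 0.1525] [-0.4148 -0.1592 -0.1034] gap 0.0856
False
22.59 [ 0.5395 -0.039   0.3401] [-0.7708 -0.0301 -0.3773] gap 0.0005
2.9 [[234.4367 403.0087]]
3.14 [[232.4885 417.2257]]
3.4 [[235.6186 432.0915]]
```

View pics/s4.png

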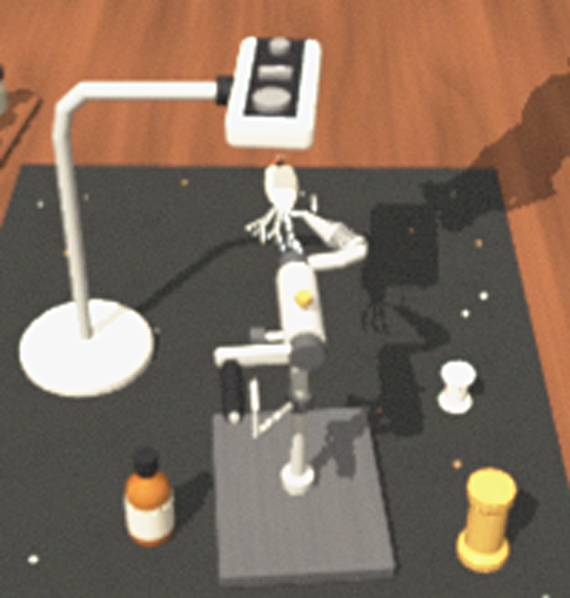

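The knob end is at crop (234,418), against (232,417) predicted for θ = π, so the head is level to within about 0.03 rad. All the bystanders stand where they were. Pressing the large key once the crank arm slope also agrees.

Run:
```python
from h import *
q=lambda th,r:((proj("side",knob(th,.045,r))-[240,95]+.5)*2.85-.5)[0]
for th in(3.0,3.14,3.28): print(th,q(th,0),q(th,.045))
press(KL)
env.line_to(KL+.09*Z,velocity=.15); env.wait(.5); st()
im=get_image("side")[:,:,::-1]; cv2.imwrite("pics/side5.png",im)
a=cv2.imread("pics/side4.png"); d=cv2.absdiff(a,im).max(2)[95:305,240:440]; print("changed px",(d>40).sum())
cv2.imwrite("pics/s5.png",cv2.resize(im[95:305,240:440],None,fx=2.85,fy=2.85,interpolation=2))
```

```text
3.0 [306.7719 358.0247] [230.3809 352.8554]
3.14 [306.7719 358.0247] [229.8607 361.0131]
3.28 [306.7719 358.0247] [230.8466 369.0267]
23.55 [ 0.5398 -0.0394  0.2648] [ 0.6516 -0.1839  0.8721] gap 0.0
24.21 [ 0.5398 -0.0398  0.2544] [-1.0382  0.3305  4.262 ] gap -0.0001
stopped True [-1.6898  0.5144  3.3899]
24.41 [ 0.5398 -0.0399  0.2542] [-0.3628  0.0296  3.8499] gap 0.0
25.21 [ 0.5392 -0.0396  0.3169] [ 0.5363 -0.2769 -0.6246] gap 0.0003
26.06 [ 0.5393 -0.0397  0.3477] [-0.0397  0.0536  0.6326] gap -0.0001
changed px 21
```

View pics/s5.png

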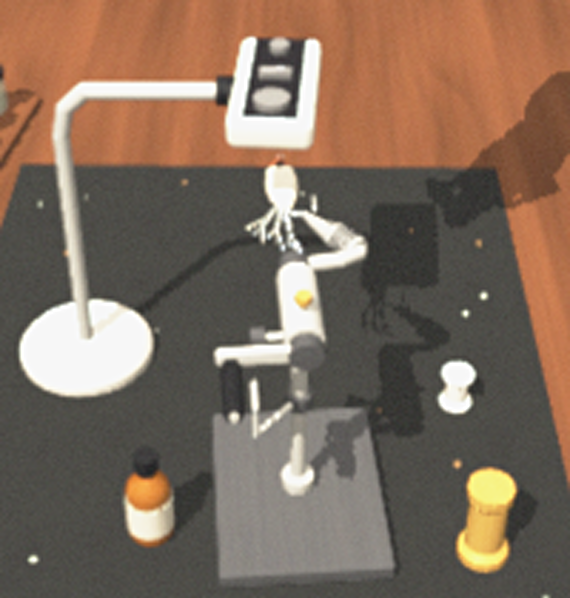

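The stop came early again, at 3.8 mm, so I'll repeat the press more firmly to be sure. The crank arm slope of 4/85 matches the 3/77 predicted for π. Then I'll hand in.

```bash
sed -i 's/max_force=15/max_force=25/' h.py
python3 - <<'E'
from h import *
press(KL)
env.line_to(KL+.09*Z,velocity=.15); env.wait(.5); st()
im=get_image("side")[:,:,::-1]
a=cv2.imread("pics/side4.png"); d=cv2.absdiff(a,im).max(2)[95:305,240:440]; print("changed px",(d>40).sum())
from plant import order
order.job_done(); st()
E
```

```text
27.1 [ 0.5398 -0.0398  0.2649] [-0.3733  0.2216  0.4831] gap 0.0004
27.95 [ 0.5398 -0.0398  0.2539] [-2.3052  0.6137 11.4588] gap -0.0006
stopped False [-1.9319  0.3921 10.9756]
28.15 [ 0.5398 -0.0398  0.2539] [-3.6424  0.7615 12.8181] gap -0.0003
28.98 [ 0.5392 -0.0397  0.317 ] [ 0.1556 -0.089  -0.973 ] gap 0.0
29.83 [ 0.5393 -0.0397  0.3478] [ 0.4559 -0.1569 -0.6741] gap 0.0001
changed px 19
the job is handed in; nothing more can be done
the job is handed in; nothing more can be done
```

The job is done and handed in at about 30 s of the 56 s allowed; no verdict was reported.

- **Small key:** I pressed it with the first flank up. The first press stopped early, at about 3.9 mm and 4.5 N. I pressed it again straight away, while that flank was still up, and it bottomed at about 11 N.
- **Vise:** I gripped the crank knob (gap about 12 mm), turned it over the top by half a turn and let go. Before the large-key press, the knob end was within about 2 px of where it should be for half a turn. The crank arm's slope agreed, so the flank is level to about 0.03 rad (the limit is 0.14).
- **Large key:** The first press also stopped early, at about 3.8 mm, so I repeated it; it bottomed at about 11–13 N.
- **Last check:** The final side view was essentially unchanged from the one before the large-key presses (19 pixels different). The spool, stacker and bottle looked in place in the last picture I viewed, taken after the first large-key press. The bodkin was outside my later pictures, though the arm never went low near it. The arm ended clear, about 9 cm above the lamp keys.

The sideways force on the tool rose to about 6 N while cranking and vanished on release.

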